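# Slide a build plate out over the edge of its stand

## Task

A build plate with a fresh print still stuck to it lies on the plywood plate stand, behind a small stop block. With the fingertips or the outside of the fingers only, push the stop block along its slot all the way to the left-hand end (as seen from the robot), and then push the plate towards the stand's far edge by its rim, without touching the fresh print, until it hangs out over that edge by 40 mm (to within 8 mm), square to the edge, so that the next person can take it by the rim. The plate stays flat on the stand, never lifted or tipped; leave the stop at the end of its slot and all other things where they are, and finish clear of everything.

Things in the scene. Friction and masses are not known exactly. Their poses are not given: they have to be found in the camera images.
- stand: (all sizes here in mm) fixed plywood stand on the table, 250 deep (its x) by 340 wide (its y), 60 high, with a flat deck on top; origin at the middle of its underside on the table; x points away from the robot across the far edge, y to the left along that edge. It stands turned by up to 20 degrees
- stand_edge (a point): middle of the far top edge of the stand's deck, 125 from the origin along x and 60 up; same axes as the stand. The overhang is measured from this edge
- stop (a joint): travel of the stop block to the left along its slot, in m: 0 is the right-hand end (block centre 60 right of the stand's middle), 0.200 the left-hand end (block centre 140 left of the middle). It is moved by about 2 N and stays where it is left
- stop_mid (a point): centre of the stop block: grey plastic, 14 thick (stand's x), 40 wide (stand's y), standing up 36 above the deck; this point is 18.5 above the deck, 22 back from the stand's far edge. Its slot, a black line on the deck, runs along that edge; the block only slides along it, and stands in the way of the plate until it is at the left-hand end
- plate: loose dark steel build plate, 120 (its x) by 150 (its y), 6 thick, about 0.2 to 0.4 kg, lying on the deck turned by up to 12 degrees to the stand, its x roughly towards the stand's far edge; origin at the middle of its underside. A white printed bracket, 45 by 34, reaching 39 above the plate's underside, is stuck fast to its middle
- plate_front (a point): middle of the underside of the plate's front rim, the rim nearest to the stand's far edge, 60 from the plate's origin along its x
- plate_back (a point): middle of the underside of the plate's rear rim, nearest to the robot, 60 from the plate's origin against its x
- glue_stick: bystander: white glue stick with grey cap, diameter 28, 70 tall, standing on the stand's deck near its left rear corner; origin at the middle of its underside
- spray_bottle: bystander: clear spray bottle, diameter 58, 148 tall, on the table to the left of the stand; origin at the middle of its underside
- scraper: bystander: spatula-shaped scraper lying on the table to the right of the stand, not on it; origin on its underside
- screwdriver: bystander: screwdriver lying on the table along the left side of the stand, not on it; origin on its underside
- nozzle_tin: bystander: round metal tin, diameter 63, 24 tall, on the table beyond the stand; origin at the middle of its underside
- gear: bystander: white printed gear, diameter 74, 24 tall with its hub, on the table beyond the stand; origin at the middle of its underside
Not all that is in view belongs to the job. Of the things like the plate, leave any that is green or purple; of the rest the larger one is meant.

How it is judged:
By the outcome, as a careful person would: the job done as asked, in the order asked, and still so for the second after the job is handed in, with the robot touching nothing.
It also fails if it takes over 56 s, if anything falls off the work surface, if the arm or the gripper's body presses on something with over 40 N, if the wrist force passes 120 N, or if a joint passes its speed limit or range.

## Robot

A 6-joint arm with a two-finger parallel gripper is mounted at the origin on the work surface. World frame = base frame: x ahead of the robot, y to its left, z up, the work surface at z = 0. Lengths are in mm, angles in rad, forces in N, time in s.
With the tool pointing down it reaches from about 300 to 775 mm from the base axis. Payload 14.6 kg.
Tool frame: the origin (TCP) lies at the very end of the fingers, on their centre line; the grasp point (between the pads) lies 19 mm behind it; y points along the fingers, z is the direction in which the jaws open and shut, and the axes are right-handed (so a half turn about y gives the same grasp; the last joint's range is limited). The gripper opens to 94 mm and grips with 3 to 60 N. Pads are 16 mm wide; open, the fingers measure 119 mm over their backs; the gripper's body (75 mm by 177 mm) begins 78 mm behind the grasp point.
Start: joints at [1.079, 0.3, 1.521, -0, 1.321, -0.067], TCP at [226.672, 501.108, 205.446] pointing down, gripper open.
Joint ranges: [-3.03, 3.03], [-0.79, 2.21], [0.23, 2.52], [-1.04, 4.18], [0, 3.07], [-2.55, 2.55]. Speed limits (rad/s): [2.22, 2.22, 2.57, 3.14, 3.14, 3.14].

## Interface

Orientations are given as [roll, pitch, yaw] about the fixed x, y, z axes, in that order (R = Rz(yaw) Ry(pitch) Rx(roll)).
In Python, from cell import monitor, optics, manip gives the robot as it stands.
- The arm moves only by the shell command python3 -m creep 'ROWS' [FORCE]. ROWS is JSON, a list of rows, each an object of numbers: "tx", "ty", "tz": the shift along the tool's x, y, z scaled (see below); "turn": the turn about the tool's y scaled (see below); "fingers": the finger opening in mm, from 0 to 94. In form: [{"tx": .., "ty": .., "tz": .., "turn": .., "fingers": ..}, ...]. A call has 1 to 20 rows; each row is the pose to reach, as a shift and turn from the pose measured when the call began, along the tool's axes at that moment, turning the shorter way round; what a row does not reach only later rows make up. The controller multiplies each number of a shift by 200 mm and each number of a turn by pi rad. A row lasts 1/10 s, in which the tool goes at most 50 mm and 8.59 degrees, less where a joint would pass 70% of its speed; a pose out of reach is approached as far as the arm can. A call with a number of a shift or a turn outside -1 to 1 is refused whole. A call with a gripper value outside its range is refused whole. The fingers move at their own pace and stop on an object; FORCE is the grip in N (left out, the last holds). Time passes only in rows, so rows that repeat a pose let the fingers close. It gives the time, the measured TCP pose, the force and the opening at its end, in the units of the state.
- monitor.read_state(): the state, without advancing time (a new reading comes with each control period).
- optics.camera(name): name is "scene" or "top" or "wrist"; returns a dict with "frame" (400x640x3 uint8, red, green, blue), "range_z" (400x640 float32, mm along the optical axis (not along the pixel's ray), 0 where there is no reading), "fx", "fy", "cx", "cy" (pixels), "distortion" ([k1, k2, p1, p2, k3] as OpenCV has them; the pictures are not rectified), "R" (3x3) and "t" (3): a world point X has camera coordinates R X + t; the wrist camera has in their place "mount" (4x4, takes a point from camera to tool coordinates, whose origin is the TCP and whose axes are the tool frame's). Camera axes: x right, y down, z forward; pixel columns grow to the right and rows downward; lengths in mm; the calibration is good to about 2 mm. A picture is of the moment at which its call begins: read the wrist's pose just before it.
- manip.sign_off(): hands the job in, once; it reports no verdict.
The state is a dict: "clock": time; "joints": joint angles; "qd": joint speeds; "effort": joint torques, N m; "eef_pos": TCP position; "eef_rot": TCP orientation; "wrist_force": force on the tool from outside, world axes, zero at the start; "moment": the same for the moment, N m; "finger_gap": finger opening in mm.
Only numpy, scipy, OpenCV 4.12 (cv2) and the standard library are available. Lean on these libraries where they do the work, as an engineer would, in place of code of your own. Each camera call takes 0.05 s, during which the arm holds its last target.

## Working session

There is one attempt and no reset: what is moved stays moved. The work goes in short steps, Python scripts to look and compute and a shell command to move; the robot and the scene stay as the last step left them, time stands still between calls to the robot, and variables do not carry over. Pictures are saved under pics/ and viewed, and the job is handed in when it is done.

```bash
ls; mkdir -p pics; cat > h.py <<'E'
import numpy as np, cv2
from cell import monitor, optics, manip
from scipy.spatial.transform import Rotation as Ro
def world(c,u,v,d=None,z=None):
    K=np.array([[c['fx'],0,c['cx']],[0,c['fy'],c['cy']],[0,0,1.]])
    p=cv2.undistortPoints(np.array([[[u,v]]],float),K,np.array(c['distortion'],float))[0,0]
    ray=np.array([p[0],p[1],1.]); R=np.array(c['R']);t=np.array(c['t'])
    if d is not None: return R.T@(ray*d-t)
    C=-R.T@t; w=R.T@ray; return C+w*(z-C[2])/w[2]
E
python3 - <<'E'
from h import *
s=monitor.read_state(); print(s)
import pickle
for n in ['scene','top','wrist']:
    c=optics.camera(n); pickle.dump(c,open(f'{n}0.pkl','wb'))
    cv2.imwrite(f'pics/{n}0.png',c['frame'][:,:,::-1])
    print(n,c['fx'],c.get('t'),c.get('mount'))
E
```

```text
pics
{'clock': 0.0, 'joints': array([ 1.07937250e+00,  3.00461525e-01,  1.52155898e+00, -3.97818515e-06,
        1.32070140e+00, -6.65912075e-02]), 'qd': array([ 0.00181858, -0.0002585 ,  0.00027148,  0.00035108,  0.00111155,
        0.00137387]), 'effort': array([-3.44643711e-03, -5.31796467e+01, -3.52734804e+01,  7.07520708e-02,
        2.43296177e-02, -1.45466074e-04]), 'eef_pos': array([226.57157304, 500.88501977, 204.90093296]), 'eef_rot': array([-1.57192333e+00,  7.12974410e-05, -4.24831673e-01]), 'wrist_force': array([0.05700104, 0.04980531, 0.33096706]), 'moment': array([ 0.0116366 , -0.01923326,  0.00650816]), 'finger_gap': 94.10910873932781}
scene 465.3347452011264 [ 240.50614104 -288.67987116 1448.96535988] None
top 487.73691158857406 [  83.27109218  541.97756449 1179.83363488] None
wrist 315.79961968117937 None [[ 1.74129889e-03  9.71080727e-01  2.38745030e-01 -6.84484721e+01]
 [-5.93396954e-04 -2.38744346e-01  9.71082275e-01 -1.79511779e+02]
 [ 9.99998308e-01 -1.83261506e-03  1.60511081e-04 -7.77277774e-01]
 [ 0.00000000e+00  0.00000000e+00  0.00000000e+00  1.00000000e+00]]
```

View pics/scene0.png

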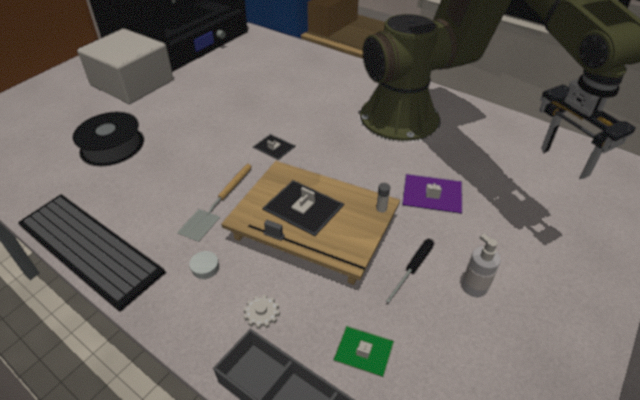

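View pics/top0.png

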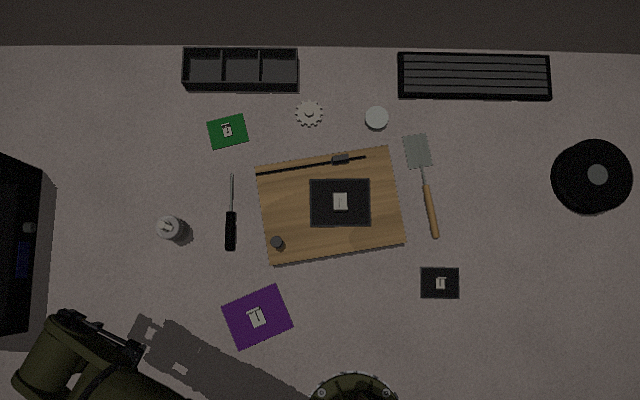

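View pics/wrist0.png

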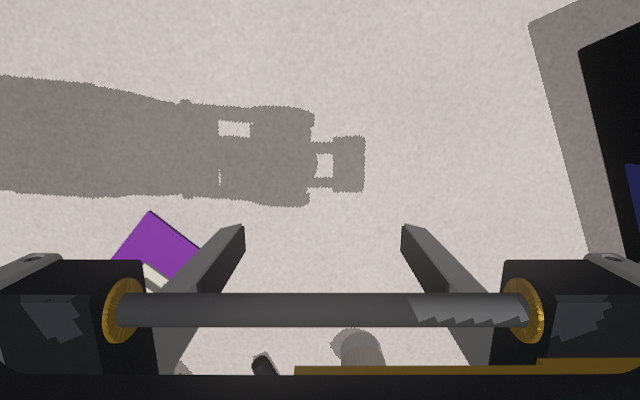

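The scene and top views show the stand centred near (330,205) in the top image. The plate is at (340,202), the stop at (340,158), and the glue stick at (277,242). I'll enlarge the top image.

```bash
python3 - <<'E'
from h import *
import pickle
c=pickle.load(open('top0.pkl','rb'))
f=c['frame'][135:275,245:415,::-1]
f=cv2.resize(np.clip(f*1.6,0,255).astype(np.uint8),None,fx=4.5,fy=4.2,interpolation=cv2.INTER_CUBIC)
cv2.imwrite('pics/topc.png',f)
E
```

```text
(no output)
```

View pics/topc.png

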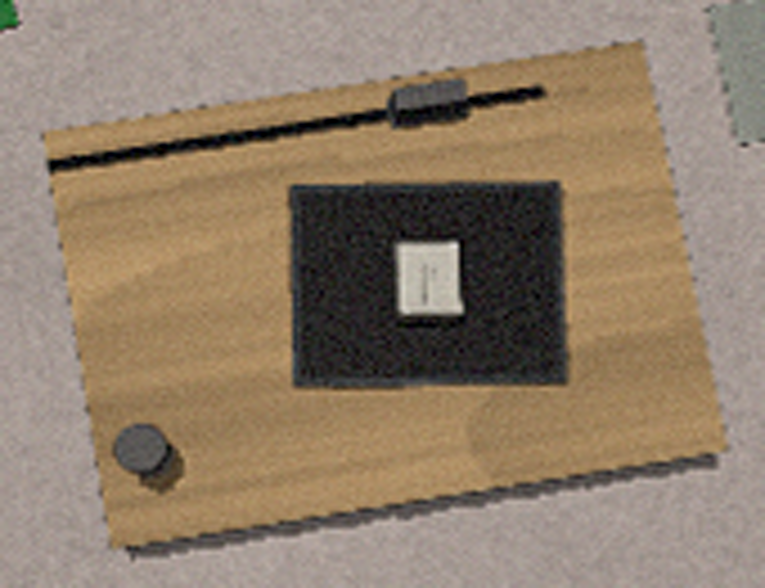

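The enlarged crop gives these pixels. Deck corners: FL (44,132), FR (643,41), BR (727,450), BL (112,547). Plate corners: (290,186), (560,182), (567,383), (296,385). The stop's top is near (430,97).

```bash
python3 - <<'E'
from h import *
import pickle
c=pickle.load(open('top0.pkl','rb'))
P=lambda x,y:(245+(x+.5)/4.5-.5,135+(y+.5)/4.2-.5)
W=lambda x,y,z: world(c,*P(x,y),z=z)[:2]
FL,FR,BR,BL=[W(*p,60) for p in [(44,132),(643,41),(727,450),(112,547)]]
print('deck',FL,FR,BR,BL, 'sizes',np.linalg.norm(FL-FR),np.linalg.norm(BL-BR),np.linalg.norm(FL-BL),np.linalg.norm(FR-BR))
# LSQ rigid fit
def fit(model,obs):
    m=np.array(model,float);o=np.array(obs);mc=m.mean(0);oc=o.mean(0);H=(m-mc).T@(o-oc)
    th=np.arctan2(H[0,1]-H[1,0],H[0,0]+H[1,1]);R=np.array([[np.cos(th),-np.sin(th)],[np.sin(th),np.cos(th)]])
    t=oc-R@mc; print('res',np.round(o-(m@R.T+t),1).tolist()); return th,R,t
th,R,t=fit([(125,170),(125,-170),(-125,-170),(-125,170)],[FL,FR,BR,BL])
print('stand yaw',th,np.degrees(th),'t',t)
pc=[W(*p,66) for p in [(290,186),(560,182),(567,383),(296,385)]]
pth,pR,pt=fit([(60,75),(60,-75),(-60,-75),(-60,75)],pc)
print('plate yaw',np.degrees(pth),pt,'rel',np.degrees(pth-th),R.T@(pt-t))
S=lambda p:R.T@(np.array(p)-t)
print('stop in stand',S(W(430,97,96)), 'plate corners',[S(p).round(1) for p in pc])
for q in [(142,448)]: print('glue',S(W(*q,130)),W(*q,130))
print('slot ends',S(W(545,91,60)),S(W(50,165,60)))
for q in [(300,300),(250,200),(600,350),(430,97),(430,275)]:
    u,v=P(*q); d=c['range_z'][int(round(v)),int(round(u))]; print(q,d,world(c,u,v,d=d))
np.savez('st.npz',R=R,t=t,th=th,pR=pR,pt=pt,pth=pth)
for n,(u,v),z in [('gear',(309,113),24),('tin',(377,118),24),('spray',(168,227),140),('scr tip',(232,174),5),('scr end',(230,248),20),('scraper',(417,150),3)]:
    w=world(c,u,v,z=z)[:2]; print(n,w,S(w))
E
```

```text
deck [630.4791868  251.24248614] [690.14017284 -82.03581218] [ 445.20911106 -124.67258812] [386.211826   207.58194915] sizes 338.57622093719255 337.4518590594551 248.13864278231054 248.61439959705615
res [[-0.9, -1.0], [-0.7, 0.5], [0.5, 1.5], [1.0, -1.0]]
stand yaw 0.17579564358860897 10.072348434413344 t [538.01007418  63.02900875]
res [[-0.9, -0.4], [-0.8, 1.1], [0.1, 1.2], [1.5, -1.9]]
plate yaw 1.5108856490059788 [540.80346508  38.20923785] rel -8.561462785407365 [ -1.59043047 -24.92578166]
stop in stand [101.21600275 -42.28546067] plate corners [array([68. , 40.1]), array([  46. , -106.9]), array([-71.7, -89. ]), array([-48.6,  56. ])]
glue [-76.61812892 139.61421765] [438.15545666 187.09158493]
slot ends [ 103.01453254 -109.5752475 ] [103.5919065  168.77253679]
(300, 300) 1195.6985 [530.2760013  108.12285512  65.34654867]
(250, 200) 1211.2716 [590.76206578 136.46387036  58.74974012]
(600, 350) 1202.776 [503.75737329 -56.61933438  55.32977526]
(430, 97) 1183.4172 [645.0369373   39.10203296  96.09714119]
(430, 275) 1176.9299 [542.32874334  38.39712163  86.74117419]
gear [782.73603702 117.31309112] [250.44800129  10.64693099]
tin [771.37634937 -60.93095038] [ 208.09001164 -162.86324608]
spray [467.29442346 434.62327746] [ -4.63705338 378.23471751]
scr tip [621.49141733 316.06013787] [126.44771597 234.53115377]
scr end [428.30297772 311.60661477] [-64.54212897 263.93329994]
scraper [ 692.01124118 -168.61404919] [ 111.11523574 -255.00641191]
```

```bash
cat >> h.py <<'E'
st=np.load('st.npz'); SR,ST,STH=st['R'],st['t'],float(st['th'])
def go(sx,sy,z,yaw=None):
    """print shift/turn numbers from present pose to stand-frame (sx,sy), height z, square to stand"""
    s=monitor.read_state(); p=np.array(s['eef_pos']); Rt=Ro.from_euler('xyz',s['eef_rot']).as_matrix()
    w=np.r_[SR@[sx,sy]+ST,z]; d=Rt.T@(w-p)
    yaw=STH if yaw is None else yaw
    Rg=Ro.from_euler('xyz',[-np.pi/2,0,yaw]).as_matrix()
    rv=Ro.from_matrix(Rt.T@Rg).as_rotvec()
    print('t',round(s['clock'],2),'stand pos',(SR.T@(p[:2]-ST)).round(1),'z',p[2].round(1),'yaw',s['eef_rot'][2].round(4),'gap',round(s['finger_gap'],1),'F',np.round(s['wrist_force'],1))
    print('tgt world',w.round(1),'shift/200',(d/200).round(4),'turn/pi',(rv/np.pi).round(4))
E
python3 -c "
from h import *
go(103,-100,205)"
```

```text
t 0.15 stand pos [-230.   485.6] z 205.0 yaw -0.4248 gap 94.1 F [-0.3 -0.  -0.1]
tgt world [656.9 -17.4 205. ] shift/200 [ 3.0285e+00  1.2000e-03 -1.4748e+00] turn/pi [ 2.000e-04 -1.912e-01 -1.000e-04]
```

```bash
python3 -m creep '[{"tx":0.25,"ty":0,"tz":-0.12,"turn":-0.04,"fingers":0},{"tx":0.4,"ty":0,"tz":-0.2,"turn":-0.08,"fingers":0},{"tx":0.6,"ty":0,"tz":-0.3,"turn":-0.12,"fingers":0},{"tx":0.8,"ty":0,"tz":-0.4,"turn":-0.16,"fingers":0},{"tx":1,"ty":0,"tz":-0.49,"turn":-0.191,"fingers":0},{"tx":1,"ty":0,"tz":-0.49,"turn":-0.191,"fingers":0},{"tx":1,"ty":0,"tz":-0.49,"turn":-0.191,"fingers":0}]' 20; python3 -c "
from h import *
go(103,-100,205)"
```

```text
clock: 0.85
eef_pos: [368.7, 328.8, 205.0]
eef_rot: [-1.571, 0.001, 0.172]
wrist_force: [0.2, -0.4, 0.1]
finger_gap: 41.3
t 0.85 stand pos [-120.2  291.3] z 205.0 yaw 0.1721 gap 41.3 F [ 0.2 -0.4  0.1]
tgt world [656.9 -17.4 205. ] shift/200 [ 1.1233e+00  4.0000e-04 -1.9525e+00] turn/pi [ 0.0002 -0.0012 -0.0002]
```

```bash
python3 -m creep '[{"tx":0.1,"ty":0,"tz":-0.22,"turn":-0.001,"fingers":0},{"tx":0.2,"ty":0,"tz":-0.42,"turn":-0.001,"fingers":0},{"tx":0.35,"ty":0,"tz":-0.62,"turn":-0.001,"fingers":0},{"tx":0.45,"ty":0,"tz":-0.8,"turn":-0.001,"fingers":0},{"tx":0.56,"ty":0,"tz":-0.98,"turn":-0.001,"fingers":0},{"tx":0.56,"ty":0,"tz":-0.98,"turn":-0.001,"fingers":0}]'; python3 -c "
from h import *
go(103,-100,205)"
```

```text
clock: 1.45
eef_pos: [514.2, 153.2, 204.5]
eef_rot: [-1.572, 0.001, 0.172]
wrist_force: [0.6, 0.5, -0.1]
finger_gap: 0.5
t 1.45 stand pos [-7.6 93. ] z 204.5 yaw 0.1717 gap 0.5 F [ 0.6  0.5 -0.1]
tgt world [656.9 -17.4 205. ] shift/200 [ 0.5571 -0.0024 -0.9625] turn/pi [ 0.0003 -0.0013 -0.0004]
```

```bash
python3 -m creep '[{"tx":0.1,"ty":0,"tz":-0.2,"turn":-0.001,"fingers":0},{"tx":0.2,"ty":0,"tz":-0.4,"turn":-0.001,"fingers":0},{"tx":0.3,"ty":0,"tz":-0.6,"turn":-0.001,"fingers":0},{"tx":0.45,"ty":0,"tz":-0.8,"turn":-0.001,"fingers":0},{"tx":0.558,"ty":0,"tz":-0.963,"turn":-0.001,"fingers":0},{"tx":0.558,"ty":0,"tz":-0.963,"turn":-0.001,"fingers":0},{"tx":0.558,"ty":0,"tz":-0.963,"turn":-0.001,"fingers":0}]'; python3 - <<'E'
from h import *
go(103,-100,76)
s=monitor.read_state()
c=optics.camera('wrist'); cv2.imwrite('pics/w1.png',c['frame'][:,:,::-1])
import pickle; pickle.dump((s,c),open('w1.pkl','wb'))
E
```

```text
clock: 2.15
eef_pos: [656.9, -15.9, 203.7]
eef_rot: [-1.571, 0.002, 0.175]
wrist_force: [-0.0, 0.3, 0.0]
finger_gap: 0.5
t 2.15 stand pos [103.3 -98.5] z 203.7 yaw 0.1748 gap 0.5 F [-0.   0.3  0. ]
tgt world [656.9 -17.4  76. ] shift/200 [ 1.000e-04  6.386e-01 -7.400e-03] turn/pi [ 0.0001 -0.0003 -0.0008]
```

View pics/w1.png

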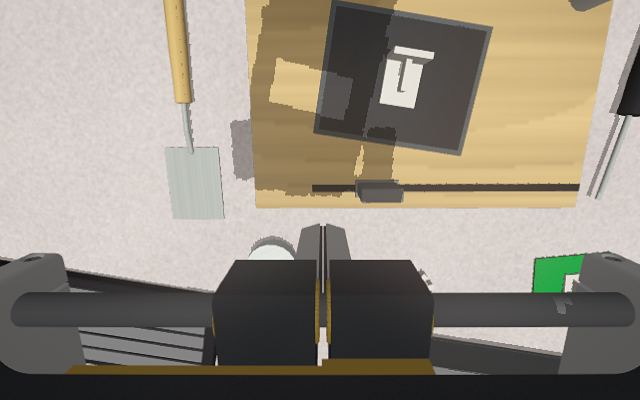

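The wrist view is turned so that image right is the robot's left and image down is the far side. It shows the far deck corners at (256,207) and (575,208), the stop near (380,190), and plate corners at (333,0), (492,27), (460,155) and (314,132). I'll cross-check these against the top camera.

```bash
cat >> h.py <<'E'
def wc(s,c):
    """give wrist camera dict R,t from state"""
    T=np.eye(4);T[:3,:3]=Ro.from_euler('xyz',s['eef_rot']).as_matrix();T[:3,3]=s['eef_pos']
    M=np.linalg.inv(T@np.array(c['mount'])); c['R']=M[:3,:3];c['t']=M[:3,3]; return c
S=lambda p:SR.T@(np.array(p)[:2]-ST)
E
python3 - <<'E'
from h import *
import pickle
s,c=pickle.load(open('w1.pkl','rb')); wc(s,c)
for n,(u,v),z in [('FR',(256,207),60),('FL',(575,208),60),('slotR',(312,188),60),('plFR',(314,132),66),('plFL',(460,155),66),('plBL',(492,27),66),('plBR',(333,0),66)]:
    print(n,S(world(c,u,v,z=z)).round(1), world(c,u,v,d=c['range_z'][v,u])[2] )
x=c['frame'][165:225,300:440,::-1]; cv2.imwrite('pics/w1c.png',cv2.resize(x,None,fx=5,fy=5,interpolation=cv2.INTER_CUBIC))
E
```

```text
FR [ 123.1 -170.1] 60.900229862552926
FL [125.2 169.9] 0.5158990948139157
slotR [ 102.7 -110.4] 60.33120105950845
plFR [  45.1 -107.7] 66.89906183093228
plFL [68.  38.5] 66.40567437899445
plBL [-49.   56.4] 65.4926363319379
plBR [-71.3 -89.5] 67.38831619011727
```

View pics/w1c.png

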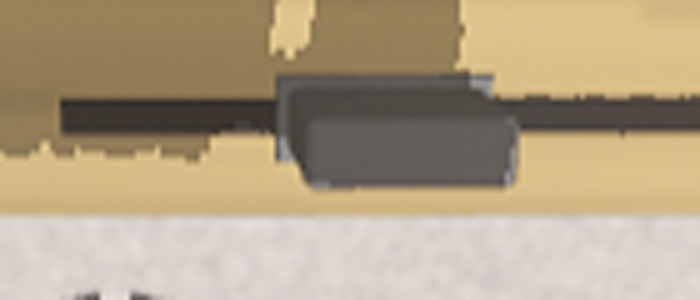

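```bash
python3 -m creep '[{"ty":0.2,"fingers":0},{"ty":0.4,"fingers":0},{"ty":0.55,"fingers":0},{"ty":0.635,"fingers":0},{"ty":0.635,"fingers":0},{"ty":0.635,"fingers":0}]'; python3 -c "
from h import *
go(103,-76,76);go(103,95,76)"
```

```text
t 2.2 stand pos [103.1 -98. ] z 204.2 yaw 0.1758 gap 0.5 F [0.5 0.2 0.2]
tgt world [652.7   6.2  76. ] shift/200 [6.000e-04 6.410e-01 1.103e-01] turn/pi [ 0.0002  0.     -0.0006]
t 2.2 stand pos [103.1 -98. ] z 204.2 yaw 0.1758 gap 0.5 F [0.5 0.2 0.2]
tgt world [622.8 174.6  76. ] shift/200 [6.000e-04 6.405e-01 9.653e-01] turn/pi [ 0.0002  0.     -0.0006]$[0]: bad value
```

All keys are needed in each row.

```bash
python3 -m creep '[{"tx":0,"ty":0.2,"tz":0,"turn":0,"fingers":0},{"tx":0,"ty":0.4,"tz":0,"turn":0,"fingers":0},{"tx":0,"ty":0.55,"tz":0,"turn":0,"fingers":0},{"tx":0,"ty":0.635,"tz":0,"turn":0,"fingers":0},{"tx":0,"ty":0.635,"tz":0,"turn":0,"fingers":0},{"tx":0,"ty":0.635,"tz":0,"turn":0,"fingers":0}]'; python3 -c "
from h import *
go(103,-76,76);go(103,95,76)"
```

```text
clock: 2.8
eef_pos: [656.5, -14.2, 78.5]
eef_rot: [-1.572, 0.001, 0.177]
wrist_force: [-0.4, 0.0, -0.3]
finger_gap: 0.3
t 2.8 stand pos [103.1 -96.8] z 78.5 yaw 0.177 gap 0.3 F [-0.4  0.  -0.3]
tgt world [652.7   6.2  76. ] shift/200 [-0.0006  0.0124  0.1038] turn/pi [ 0.0002  0.0004 -0.0003]
t 2.8 stand pos [103.1 -96.8] z 78.5 yaw 0.177 gap 0.3 F [-0.4  0.  -0.3]
tgt world [622.8 174.6  76. ] shift/200 [5.000e-04 1.180e-02 9.588e-01] turn/pi [ 0.0002  0.0004 -0.0003]
```

```bash
python3 -m creep '[{"tx":0,"ty":0.01,"tz":0.05,"turn":0,"fingers":0},{"tx":0,"ty":0.01,"tz":0.08,"turn":0,"fingers":0},{"tx":0,"ty":0.01,"tz":0.11,"turn":0,"fingers":0},{"tx":0,"ty":0.01,"tz":0.15,"turn":0,"fingers":0},{"tx":0,"ty":0.01,"tz":0.19,"turn":0,"fingers":0},{"tx":0,"ty":0.01,"tz":0.24,"turn":0,"fingers":0},{"tx":0,"ty":0.01,"tz":0.29,"turn":0,"fingers":0},{"tx":0,"ty":0.01,"tz":0.34,"turn":0,"fingers":0},{"tx":0,"ty":0.01,"tz":0.39,"turn":0,"fingers":0},{"tx":0,"ty":0.01,"tz":0.44,"turn":0,"fingers":0},{"tx":0,"ty":0.01,"tz":0.49,"turn":0,"fingers":0},{"tx":0,"ty":0.01,"tz":0.49,"turn":0,"fingers":0}]'; python3 - <<'E'
from h import *
go(103,100,76)
s=monitor.read_state()
c=optics.camera('wrist'); cv2.imwrite('pics/w2.png',c['frame'][:,:,::-1])
E
```

```text
clock: 4.0
eef_pos: [638.9, 83.8, 76.3]
eef_rot: [-1.571, 0.001, 0.178]
wrist_force: [-0.8, 0.1, 0.7]
finger_gap: 0.4
t 4.0 stand pos [103.    2.8] z 76.3 yaw 0.1783 gap 0.4 F [-0.8  0.1  0.7]
tgt world [621.9 179.5  76. ] shift/200 [0.0015 0.0013 0.486 ] turn/pi [ 0.0001  0.0008 -0.0004]
```

View pics/w2.png

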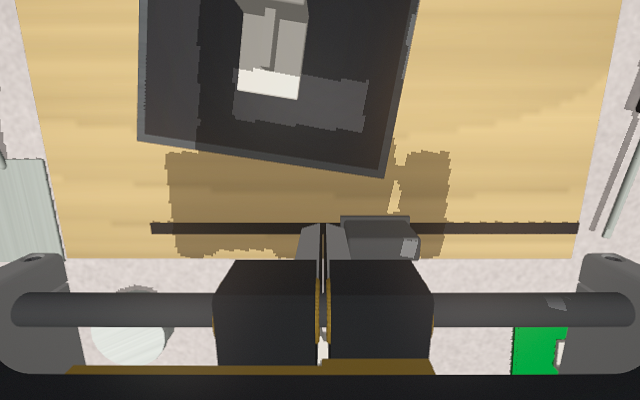

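The stop, at (380,235), moves with the finger and the plate hasn't been disturbed. I'll carry on pushing.

```bash
python3 -m creep '[{"tx":0,"ty":0,"tz":0.04,"turn":0,"fingers":0},{"tx":0,"ty":0,"tz":0.09,"turn":0,"fingers":0},{"tx":0,"ty":0,"tz":0.14,"turn":0,"fingers":0},{"tx":0,"ty":0,"tz":0.19,"turn":0,"fingers":0},{"tx":0,"ty":0,"tz":0.24,"turn":0,"fingers":0},{"tx":0,"ty":0,"tz":0.29,"turn":0,"fingers":0},{"tx":0,"ty":0,"tz":0.34,"turn":0,"fingers":0},{"tx":0,"ty":0,"tz":0.39,"turn":0,"fingers":0},{"tx":0,"ty":0,"tz":0.43,"turn":0,"fingers":0},{"tx":0,"ty":0,"tz":0.46,"turn":0,"fingers":0},{"tx":0,"ty":0,"tz":0.49,"turn":0,"fingers":0},{"tx":0,"ty":0,"tz":0.5,"turn":0,"fingers":0},{"tx":0,"ty":0,"tz":0.5,"turn":0,"fingers":0}]'; python3 - <<'E'
from h import *
go(103,108,76)
E
```

```text
clock: 5.35
eef_pos: [621.2, 181.8, 76.1]
eef_rot: [-1.571, 0.002, 0.178]
wrist_force: [0.1, 0.8, 0.4]
finger_gap: 0.7
t 5.35 stand pos [102.6 102.4] z 76.1 yaw 0.1781 gap 0.7 F [0.1 0.8 0.4]
tgt world [620.5 187.4  76. ] shift/200 [0.0018 0.0007 0.028 ] turn/pi [ 0.      0.0007 -0.0005]
```

Now I'll creep 2 mm per row up to the end stop.

```bash
python3 -m creep '[{"tx":0,"ty":0,"tz":0.01,"turn":0,"fingers":0},{"tx":0,"ty":0,"tz":0.02,"turn":0,"fingers":0},{"tx":0,"ty":0,"tz":0.025,"turn":0,"fingers":0},{"tx":0,"ty":0,"tz":0.025,"turn":0,"fingers":0}]'; python3 - <<'E'
from h import *
go(103,108,76)
E
```

```text
clock: 5.75
eef_pos: [620.3, 186.8, 76.2]
eef_rot: [-1.571, 0.001, 0.178]
wrist_force: [0.3, -0.7, 0.1]
finger_gap: 0.7
t 5.75 stand pos [102.7 107.5] z 76.2 yaw 0.1782 gap 0.7 F [ 0.3 -0.7  0.1]
tgt world [620.5 187.4  76. ] shift/200 [0.0017 0.0008 0.0026] turn/pi [ 0.      0.0008 -0.0005]
```

```bash
python3 -m creep '[{"tx":0,"ty":0,"tz":0.008,"turn":0,"fingers":0},{"tx":0,"ty":0,"tz":0.012,"turn":0,"fingers":0},{"tx":0,"ty":0,"tz":0.012,"turn":0,"fingers":0}]'; python3 - <<'E'
from h import *
go(103,108,76)
E
```

```text
clock: 6.05
eef_pos: [620.2, 187.5, 76.3]
eef_rot: [-1.573, 0.002, 0.178]
wrist_force: [0.6, -11.5, 2.1]
finger_gap: 0.2
t 6.05 stand pos [102.7 108.1] z 76.3 yaw 0.1775 gap 0.2 F [  0.6 -11.5   2.1]
tgt world [620.5 187.4  76. ] shift/200 [ 0.0016  0.0013 -0.0007] turn/pi [ 0.0008  0.0005 -0.0005]
```

The force rose to 11.5 N at tool y = 108, so the block is at the end of its slot. I'll back off and rise.

```bash
python3 -m creep '[{"tx":0,"ty":0,"tz":-0.04,"turn":0,"fingers":0},{"tx":0,"ty":0,"tz":-0.1,"turn":0,"fingers":0},{"tx":0,"ty":-0.15,"tz":-0.12,"turn":0,"fingers":0},{"tx":0,"ty":-0.35,"tz":-0.12,"turn":0,"fingers":0},{"tx":0,"ty":-0.45,"tz":-0.12,"turn":0,"fingers":0},{"tx":0,"ty":-0.45,"tz":-0.12,"turn":0,"fingers":0}]'; python3 - <<'E'
from h import *
go(-98,-22,165)
s=monitor.read_state()
c=optics.camera('wrist'); cv2.imwrite('pics/w3.png',c['frame'][:,:,::-1])
c=optics.camera('top'); cv2.imwrite('pics/t3.png',c['frame'][:,:,::-1])
import pickle; pickle.dump(c,open('t3.pkl','wb'))
E
```

```text
clock: 6.65
eef_pos: [625.8, 163.8, 169.9]
eef_rot: [-1.573, -0.004, 0.177]
wrist_force: [-0.1, 1.0, -0.0]
finger_gap: 0.5
t 6.65 stand pos [104.1  83.9] z 169.9 yaw 0.1773 gap 0.5 F [-0.1  1.  -0. ]
tgt world [445.4  24.2 165. ] shift/200 [-1.0113  0.0215 -0.5279] turn/pi [0.0007 0.0005 0.0012]
```

View pics/w3.png

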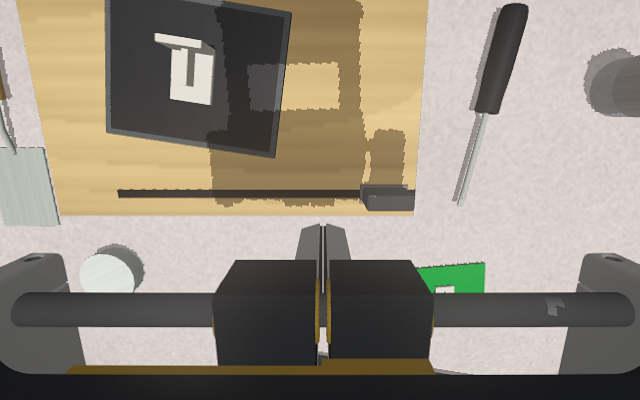

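The stop now sits at (388,197), at the left-hand end of the slot. Next I'll go behind the plate at a safe height, with the fingers open to 84 mm.

```bash
python3 -m creep '[{"tx":-0.2,"ty":0,"tz":-0.1,"turn":0,"fingers":84},{"tx":-0.4,"ty":0,"tz":-0.2,"turn":0,"fingers":84},{"tx":-0.6,"ty":0,"tz":-0.3,"turn":0,"fingers":84},{"tx":-0.8,"ty":0,"tz":-0.42,"turn":0,"fingers":84},{"tx":-1,"ty":0,"tz":-0.528,"turn":0,"fingers":84},{"tx":-1,"ty":0,"tz":-0.528,"turn":0,"fingers":84},{"tx":-1,"ty":0,"tz":-0.528,"turn":0,"fingers":84}]'; python3 - <<'E'
from h import *
go(-98,-22,62.5)
s=monitor.read_state()
c=optics.camera('wrist'); cv2.imwrite('pics/w4.png',c['frame'][:,:,::-1])
c=optics.camera('top'); cv2.imwrite('pics/t4.png',cv2.resize(c['frame'][135:275,245:415,::-1],None,fx=4,fy=4))
E
```

```text
clock: 7.45
eef_pos: [445.8, 24.1, 165.8]
eef_rot: [-1.573, 0.003, 0.176]
wrist_force: [-0.4, 0.4, -0.1]
finger_gap: 52.7
t 7.45 stand pos [-97.6 -22.2] z 165.8 yaw 0.176 gap 52.7 F [-0.4  0.4 -0.1]
tgt world [445.4  24.2  62.5] shift/200 [-4.000e-04  5.166e-01  2.000e-03] turn/pi [ 0.0006  0.0001 -0.0009]
```

View pics/w4.png

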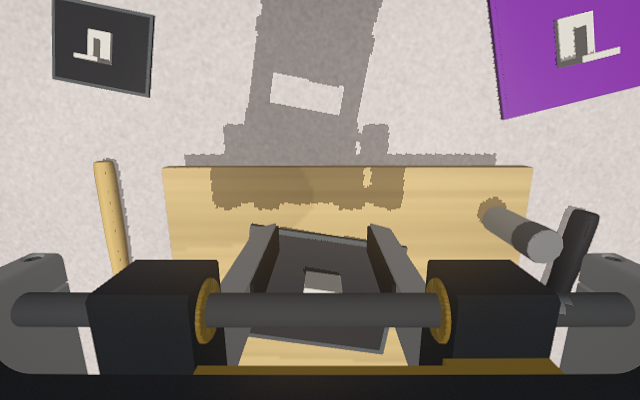

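View pics/t4.png

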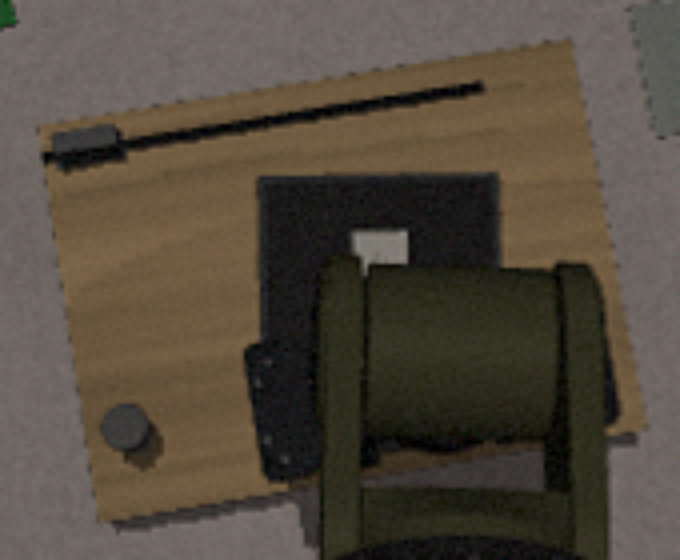

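```bash
python3 -m creep '[{"tx":0,"ty":0.15,"tz":0,"turn":0,"fingers":84},{"tx":0,"ty":0.3,"tz":0,"turn":0,"fingers":84},{"tx":0,"ty":0.4,"tz":0,"turn":0,"fingers":84},{"tx":0,"ty":0.45,"tz":0,"turn":0,"fingers":84},{"tx":0,"ty":0.45,"tz":0,"turn":0,"fingers":84}]'; python3 - <<'E'
from h import *
go(-98,-22,62.5)
s=monitor.read_state()
c=optics.camera('wrist'); cv2.imwrite('pics/w5.png',c['frame'][:,:,::-1])
E
```

```text
clock: 8.05
eef_pos: [446.2, 25.0, 74.7]
eef_rot: [-1.572, 0.005, 0.178]
wrist_force: [0.4, -0.8, 0.4]
finger_gap: 83.9
t 8.05 stand pos [-97.1 -21.4] z 74.7 yaw 0.1782 gap 83.9 F [ 0.4 -0.8  0.4]
tgt world [445.4  24.2  62.5] shift/200 [-0.0042  0.0609 -0.0028] turn/pi [ 0.0005  0.0008 -0.0017]
```

View pics/w5.png

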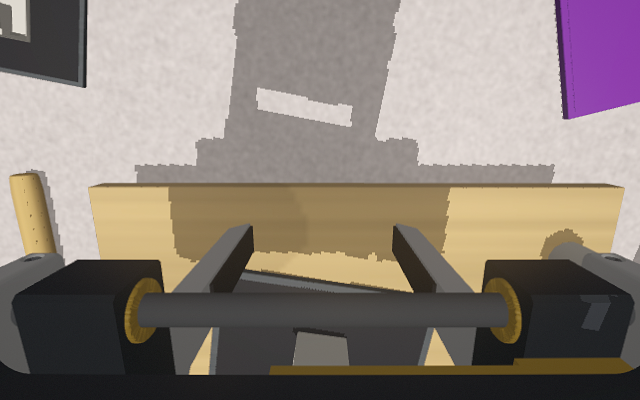

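The fingertips at (250,226) and (395,226) are well behind the plate's rear rim, which runs (245,272)–(405,292). I'll lower to rim height.

```bash
python3 -m creep '[{"tx":0,"ty":0.03,"tz":0,"turn":0,"fingers":84},{"tx":0,"ty":0.06,"tz":0,"turn":0.001,"fingers":84},{"tx":0,"ty":0.06,"tz":0,"turn":0.001,"fingers":84},{"tx":0,"ty":0.06,"tz":0,"turn":0.001,"fingers":84}]'; python3 - <<'E'
from h import *
go(-70,-22,62.5)
go(37,-22,62.5)
E
```

```text
clock: 8.5
eef_pos: [446.7, 24.8, 63.9]
eef_rot: [-1.573, 0.003, 0.175]
wrist_force: [0.5, -0.9, 0.2]
finger_gap: 84.2
t 8.5 stand pos [-96.6 -21.6] z 63.9 yaw 0.1749 gap 84.2 F [ 0.5 -0.9  0.2]
tgt world [472.9  29.1  62.5] shift/200 [ 0.1329  0.0066 -0.0017] turn/pi [ 0.0006 -0.0003 -0.0011]
t 8.5 stand pos [-96.6 -21.6] z 63.9 yaw 0.1749 gap 84.2 F [ 0.5 -0.9  0.2]
tgt world [578.3  47.8  62.5] shift/200 [ 0.6679  0.0049 -0.0013] turn/pi [ 0.0006 -0.0003 -0.0011]
```

```bash
python3 -m creep '[{"tx":0,"ty":0.007,"tz":0,"turn":0,"fingers":84},{"tx":0.03,"ty":0.007,"tz":0,"turn":0,"fingers":84},{"tx":0.06,"ty":0.007,"tz":0,"turn":0,"fingers":84},{"tx":0.08,"ty":0.007,"tz":0,"turn":0,"fingers":84},{"tx":0.1,"ty":0.007,"tz":0,"turn":0,"fingers":84},{"tx":0.12,"ty":0.007,"tz":0,"turn":0,"fingers":84},{"tx":0.14,"ty":0.007,"tz":0,"turn":0,"fingers":84},{"tx":0.16,"ty":0.007,"tz":0,"turn":0,"fingers":84},{"tx":0.18,"ty":0.007,"tz":0,"turn":0,"fingers":84},{"tx":0.2,"ty":0.007,"tz":0,"turn":0,"fingers":84},{"tx":0.2,"ty":0.007,"tz":0,"turn":0,"fingers":84}]'; python3 - <<'E'
from h import *
go(37,-22,62.5)
c=optics.camera('wrist'); cv2.imwrite('pics/w6.png',c['frame'][:,:,::-1])
c=optics.camera('scene'); cv2.imwrite('pics/s6.png',cv2.resize(c['frame'][140:290,200:420,::-1],None,fx=3.5,fy=3.5,interpolation=cv2.INTER_CUBIC))
E
```

```text
clock: 9.6
eef_pos: [486.6, 31.9, 62.4]
eef_rot: [-1.573, 0.003, 0.175]
wrist_force: [0.2, 0.7, -0.1]
finger_gap: 83.9
t 9.6 stand pos [-56.  -21.7] z 62.4 yaw 0.1749 gap 83.9 F [ 0.2  0.7 -0.1]
tgt world [578.3  47.8  62.5] shift/200 [ 0.4651 -0.0019 -0.0013] turn/pi [ 0.0006 -0.0003 -0.0009]
```

View pics/w6.png

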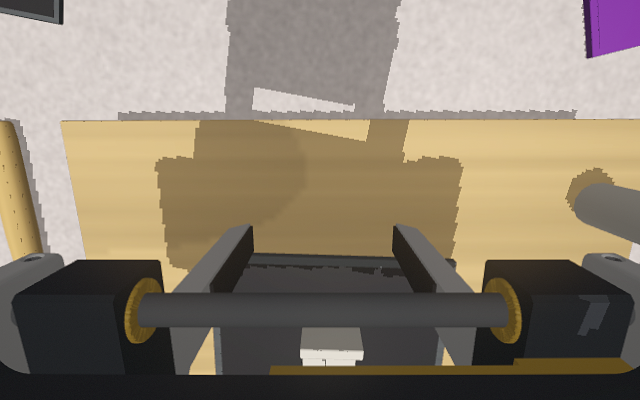

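View pics/s6.png

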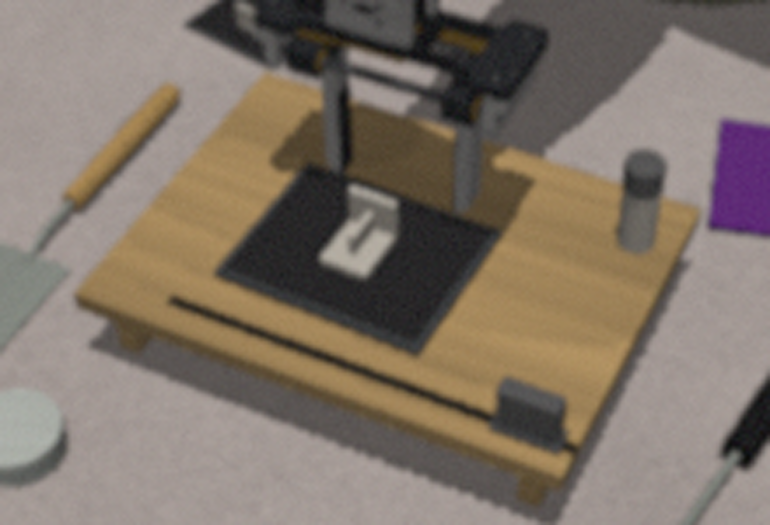

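The plate is turning square: its rear rim now runs (250,254)–(440,260). The stop is untouched. I'll keep pushing, stopping short of the goal to measure.

```bash
python3 -m creep '[{"tx":0.02,"ty":0,"tz":0,"turn":0,"fingers":84},{"tx":0.04,"ty":0,"tz":0,"turn":0,"fingers":84},{"tx":0.06,"ty":0,"tz":0,"turn":0,"fingers":84},{"tx":0.08,"ty":0,"tz":0,"turn":0,"fingers":84},{"tx":0.1,"ty":0,"tz":0,"turn":0,"fingers":84},{"tx":0.12,"ty":0,"tz":0,"turn":0,"fingers":84},{"tx":0.15,"ty":0,"tz":0,"turn":0,"fingers":84},{"tx":0.18,"ty":0,"tz":0,"turn":0,"fingers":84},{"tx":0.21,"ty":0,"tz":0,"turn":0,"fingers":84},{"tx":0.24,"ty":0,"tz":0,"turn":0,"fingers":84},{"tx":0.27,"ty":0,"tz":0,"turn":0,"fingers":84},{"tx":0.3,"ty":0,"tz":0,"turn":0,"fingers":84},{"tx":0.32,"ty":0,"tz":0,"turn":0,"fingers":84},{"tx":0.34,"ty":0,"tz":0,"turn":0,"fingers":84},{"tx":0.36,"ty":0,"tz":0,"turn":0,"fingers":84},{"tx":0.37,"ty":0,"tz":0,"turn":0,"fingers":84},{"tx":0.37,"ty":0,"tz":0,"turn":0,"fingers":84}]'; python3 - <<'E'
from h import *
go(37,-22,62.5)
c=optics.camera('scene'); cv2.imwrite('pics/s7.png',cv2.resize(c['frame'][140:290,200:420,::-1],None,fx=3.5,fy=3.5,interpolation=cv2.INTER_CUBIC))
import pickle; pickle.dump(c,open('s7.pkl','wb'))
c=optics.camera('top'); pickle.dump(c,open('t7.pkl','wb')); cv2.imwrite('pics/t7.png',cv2.resize(np.clip(c['frame'][120:260,245:415,::-1]*1.6,0,255).astype(np.uint8),None,fx=4.5,fy=4.2,interpolation=cv2.INTER_CUBIC))
E
```

```text
clock: 11.4
eef_pos: [559.4, 44.8, 62.0]
eef_rot: [-1.573, 0.002, 0.175]
wrist_force: [0.1, 0.4, -0.3]
finger_gap: 83.7
t 11.4 stand pos [ 17.9 -21.6] z 62.0 yaw 0.175 gap 83.7 F [ 0.1  0.4 -0.3]
tgt world [578.3  47.8  62.5] shift/200 [ 0.0955 -0.0027 -0.0017] turn/pi [ 0.0006 -0.0003 -0.0008]
```

View pics/s7.png

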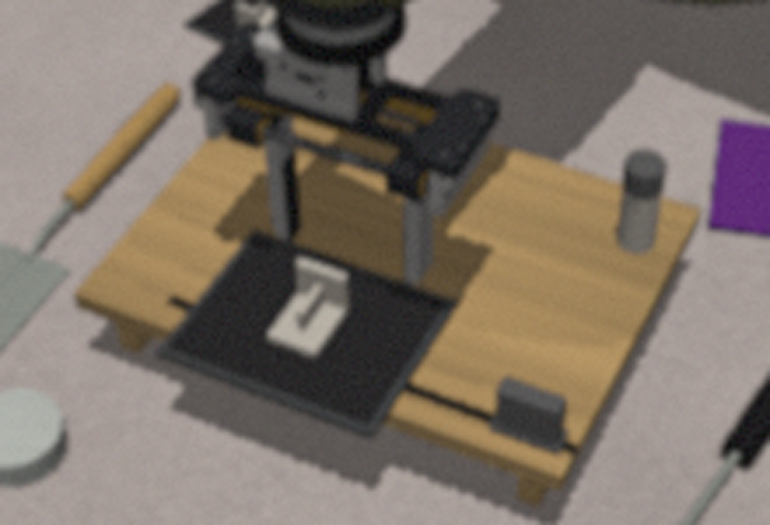

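View pics/t7.png

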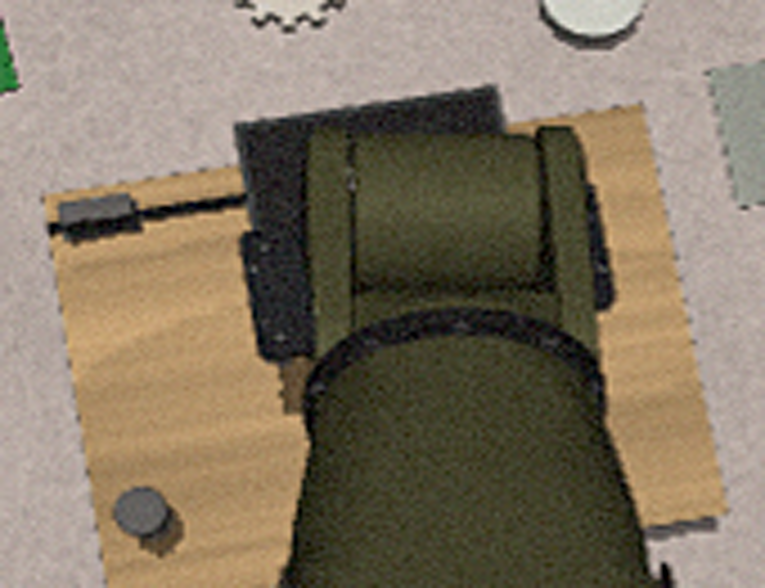

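In the top crop the plate's front corners are at (236,124) and (498,87), already past the deck edge. I'll work out the overhang.

```bash
cat >> h.py <<'E'
def tp(c,x,y,z,y0=120): return S(world(c,245+(x+.5)/4.5-.5,y0+(y+.5)/4.2-.5,z=z)).round(1)
E
python3 - <<'E'
from h import *
import pickle
c=pickle.load(open('t7.pkl','rb'))
a,b=tp(c,236,124,66),tp(c,498,87,66); print('plate front L,R',a,b,'ang',np.degrees(np.arctan2(-(a-b)[0],(a-b)[1])))
print('deck FL,FR', tp(c,42,197,60),tp(c,643,103,60),'stop',tp(c,97,207,96))
E
```

```text
plate front L,R [147.7  57.3] [146.3 -90.3] ang -0.5434396064168164
deck FL,FR [122.9 170.4] [ 125.  -169.6] stop [103.2 139. ]
```

```bash
python3 -m creep '[{"tx":0.015,"ty":-0.002,"tz":0,"turn":0,"fingers":84},{"tx":0.03,"ty":-0.002,"tz":0,"turn":0,"fingers":84},{"tx":0.045,"ty":-0.002,"tz":0,"turn":0,"fingers":84},{"tx":0.06,"ty":-0.002,"tz":0,"turn":0,"fingers":84},{"tx":0.07,"ty":-0.002,"tz":0,"turn":0,"fingers":84},{"tx":0.08,"ty":-0.002,"tz":0,"turn":0,"fingers":84},{"tx":0.09,"ty":-0.002,"tz":0,"turn":0,"fingers":84},{"tx":0.092,"ty":-0.002,"tz":0,"turn":0,"fingers":84},{"tx":0.092,"ty":-0.002,"tz":0,"turn":0,"fingers":84}]'; python3 - <<'E'
from h import *
go(37,-22,62.5)
import pickle
c=optics.camera('top'); pickle.dump(c,open('t8.pkl','wb')); cv2.imwrite('pics/t8.png',cv2.resize(np.clip(c['frame'][120:260,245:415,::-1]*1.6,0,255).astype(np.uint8),None,fx=4.5,fy=4.2,interpolation=cv2.INTER_CUBIC))
E
```

```text
clock: 12.4
eef_pos: [577.5, 48.0, 62.4]
eef_rot: [-1.573, 0.002, 0.175]
wrist_force: [-0.8, -0.1, -0.6]
finger_gap: 84.2
t 12.4 stand pos [ 36.3 -21.7] z 62.4 yaw 0.175 gap 84.2 F [-0.8 -0.1 -0.6]
tgt world [578.3  47.8  62.5] shift/200 [ 0.0037 -0.0004 -0.0017] turn/pi [ 0.0006 -0.0003 -0.0007]
```

View pics/t8.png

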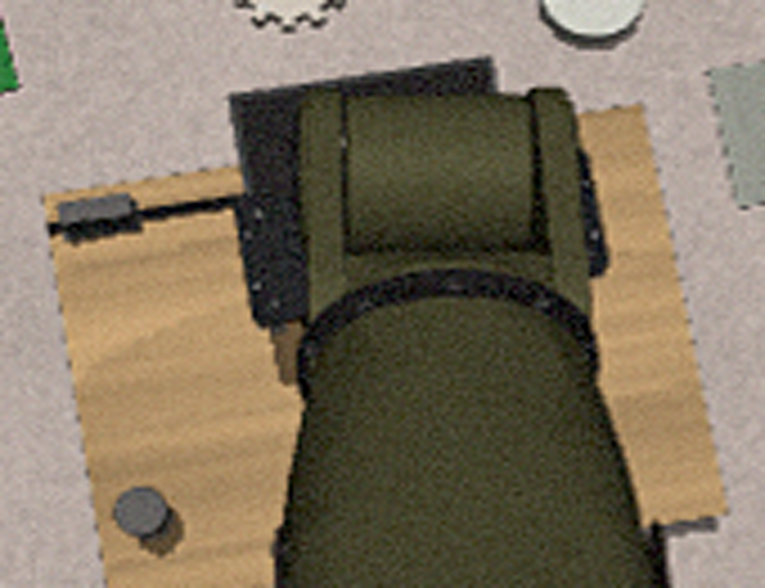

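I read the front corners at (230,94) and (493,58). I'll back straight off the rim, then rise for an unobstructed check.

```bash
python3 -m creep '[{"tx":-0.02,"ty":0,"tz":0,"turn":0,"fingers":84},{"tx":-0.08,"ty":-0.01,"tz":0,"turn":0,"fingers":84},{"tx":-0.18,"ty":-0.02,"tz":0,"turn":0,"fingers":84},{"tx":-0.28,"ty":-0.1,"tz":0,"turn":0,"fingers":84},{"tx":-0.4,"ty":-0.3,"tz":0,"turn":0,"fingers":84},{"tx":-0.55,"ty":-0.5,"tz":0,"turn":0,"fingers":84},{"tx":-0.7,"ty":-0.65,"tz":0,"turn":0,"fingers":84},{"tx":-0.75,"ty":-0.75,"tz":0,"turn":0,"fingers":84},{"tx":-0.75,"ty":-0.75,"tz":0,"turn":0,"fingers":84}]'; python3 - <<'E'
from h import *
go(-120,220,212)
E
```

```text
clock: 13.35
eef_pos: [430.1, 22.1, 215.6]
eef_rot: [-1.574, -0.004, 0.175]
wrist_force: [0.6, -0.3, -0.3]
finger_gap: 84.2
t 13.35 stand pos [-113.4  -21.4] z 215.6 yaw 0.1747 gap 84.2 F [ 0.6 -0.3 -0.3]
tgt world [381.4 258.7 212. ] shift/200 [-0.0343  0.0142  1.2072] turn/pi [ 0.001  -0.0004  0.0011]
```

```bash
python3 -m creep '[{"tx":0,"ty":0,"tz":0.2,"turn":0,"fingers":84},{"tx":0,"ty":0,"tz":0.4,"turn":0,"fingers":84},{"tx":0,"ty":0,"tz":0.6,"turn":0,"fingers":84},{"tx":0,"ty":0,"tz":0.8,"turn":0,"fingers":84},{"tx":0,"ty":0,"tz":1,"turn":0,"fingers":84},{"tx":0,"ty":0,"tz":1,"turn":0,"fingers":84},{"tx":0,"ty":0,"tz":1,"turn":0,"fingers":84}]'; python3 - <<'E'
from h import *
import pickle
c=optics.camera('top'); pickle.dump(c,open('t9.pkl','wb')); cv2.imwrite('pics/t9.png',cv2.resize(np.clip(c['frame'][120:260,245:415,::-1]*1.6,0,255).astype(np.uint8),None,fx=4.5,fy=4.2,interpolation=cv2.INTER_CUBIC))
c=optics.camera('scene'); cv2.imwrite('pics/s9.png',c['frame'][:,:,::-1])
E
```

```text
clock: 14.05
eef_pos: [395.1, 219.4, 213.8]
eef_rot: [-1.574, -0.002, 0.177]
wrist_force: [0.0, 0.2, -0.5]
finger_gap: 83.7
```

View pics/t9.png

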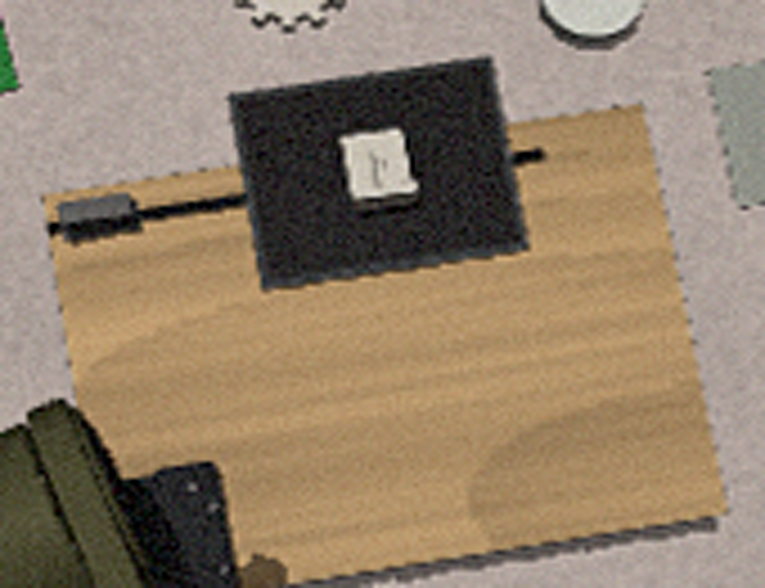

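View pics/s9.png

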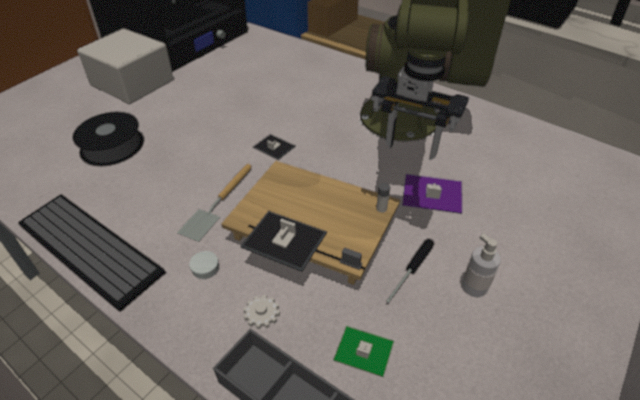

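The plate corners in the crop are now (230,94), (493,58), (527,250) and (264,290). The stop is at (97,207) and the arm is clear.

```bash
python3 - <<'E'
from h import *
import pickle
c=pickle.load(open('t9.pkl','rb'))
o=np.array([tp(c,*p,66) for p in [(230,94),(493,58),(527,250),(264,290)]]); print(o.tolist())
m=np.array([(60,75),(60,-75),(-60,-75),(-60,75)],float)
oc=o.mean(0);H=m.T@(o-oc);print('centre',oc,'ang',np.degrees(np.arctan2(H[0,1]-H[1,0],H[0,0]+H[1,1])))
print('deck FL,FR', tp(c,42,197,60),tp(c,643,103,60),'mid-edge x',(tp(c,42,197,60)+tp(c,643,103,60))/2,'stop',tp(c,97,207,96))
a=pickle.load(open('top0.pkl','rb'))['frame'].astype(int);d=np.abs(a-c['frame'].astype(int)).max(2)
for n,(u,v) in dict(gear=(309,113),tin=(377,118),spray=(168,227),screw=(230,230),scraper=(417,150)).items(): print(n,d[v-12:v+12,u-12:u+12].mean().round(1))
# edge by gradient: wood-colour fraction along stand-x at plate-free places
E
```

```text
[[166.5, 57.7], [164.5, -90.7], [46.0, -88.4], [46.1, 58.1]]
centre [105.775 -15.825] ang -0.502188737935017
deck FL,FR [122.9 170.4] [ 125.  -169.6] mid-edge x [123.95   0.4 ] stop [103.2 139. ]
gear 7.9
tin 7.8
spray 7.5
screw 30.6
scraper 7.0
```

```bash
python3 - <<'E'
from h import *
a=cv2.imread('pics/scene0.png').astype(int);b=cv2.imread('pics/s9.png').astype(int);d=np.abs(a-b).max(2)
for n,(x0,y0,x1,y1) in dict(screw=(385,238,435,302),glue=(374,182,392,213),spray=(465,235,498,292),gear=(242,295,282,328),tin=(188,250,220,277),scraper=(180,165,252,240)).items(): print(n,d[y0:y1,x0:x1].mean().round(1),np.percentile(d[y0:y1,x0:x1],98))
print(monitor.read_state()['wrist_force'].round(1)); manip.sign_off()
E
```

```text
screw 3.0 8.0
glue 13.0 67.0
spray 2.8 6.0
gear 2.6 6.0
tin 2.6 6.0
scraper 2.9 6.0
[ 0.5 -0.8  0.4]
the job is handed in; nothing more can be done
```

The stop block is at the left-hand end of its slot, and the plate overhangs the stand's far edge by about 41 mm. I handed the job in at about 14 s on the robot's clock.

- **Stop:** I pushed it left with the closed fingers until it hit the end, where the force rose to 11.5 N. The last top picture puts its centre about 139 mm left of the stand's middle; the end is at 140.
- **Plate:** I pushed it by its rear rim with both fingertips spread apart, which also turned it square. The measured overhang is 41–42 mm, allowing for about 1 mm of uncertainty in where the edge is. It sits about 0.5° off square.
- **Contact:** The pictures during and after the push showed the fingers only at the rear rim, away from the print, and the plate flat.
- **Other things:** Comparing scene pictures from before and after, the screwdriver, spray bottle, gear, tin and scraper show no change.
- **Checks that disagreed:** The pixels around the glue stick did change, and so did those around the screwdriver in the top picture. I put both down to the arm and its shadow. The glue stick stands in the same place in the scene picture, and no move came near it.
- **Finish:** The arm ended about 84 mm above the top of the glue stick, the nearest thing to it, touching nothing.

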